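Build the soak-test row on the rail

ROBOT

A 6-joint arm with a two-finger parallel gripper is mounted at the origin on the work surface. World frame = base frame: x ahead of the robot, y to its left, z up, the work surface at z = 0. Lengths are in m, angles in rad, forces in N, time in s.
With the tool pointing down it reaches from about 0.3 to 0.875 m from the base axis. Payload 6.4 kg.
Tool frame: the origin (TCP) lies at the very end of the fingers, on their centre line; the grasp point (between the pads) lies 19 mm behind it; z points along the fingers, y is the line along which they close (so a half turn about z gives the same grasp; the last joint's range is limited). The gripper opens to 88 mm and grips with 3 to 60 N. Pads are 18 mm wide; open, the fingers measure 123 mm over their backs; the gripper's body (75 mm by 187 mm) begins 45 mm behind the grasp point.
Start: joints at [-1.556, 0.181, 1.607, -0, 1.354, -0.206], TCP at [0.126, -0.561, 0.216] pointing down, gripper open.
Joint ranges: [-2.99, 2.99], [-0.89, 2.07], [0.3, 2.58], [-1.14, 4.28], [0, 2.63], [-3.12, 3.12]. Speed limits (rad/s): [2.57, 2.57, 3.01, 3.14, 3.14, 3.14].

INTERFACE

Orientations are given as a 3x3 rotation matrix whose columns are the frame's x, y, z axes.
In Python, from bench import sensors, camera, camera_params, robot gives the robot as it stands.
- The arm moves only by the tool move_arm, never from a script. Its argument "targets" is a list of rows, each an object of numbers: "tx", "ty", "tz": the shift along the world's x, y, z normalised to -1 to 1, where 1 is 200 mm; "twist": the turn about the world's z normalised to -1 to 1, where 1 is pi rad. In form: [{"tx": .., "ty": .., "tz": .., "twist": ..}, ...]. A call has 1 to 10 rows; each row is the pose to reach, as a shift and turn from the pose commanded when the call began, turning the shorter way round; what a row does not reach only later rows make up. A row lasts 1/12 s, in which the tool goes at most 41.7 mm and 7.16 degrees, less where a joint would pass 70% of its speed; a pose out of reach is approached as far as the arm can. A call with a number of a shift or a turn outside -1 to 1 is refused whole. A call with a gripper value outside its range is refused whole. "grip" is the closure, from 0 (fully open) to 1 (shut), set as the call begins (left out, the last holds). The fingers move at their own pace and stop on an object; "grip_force" is the grip in N (left out, the last holds). Time passes only in rows, so rows that repeat a pose let the fingers close. It gives the time, the measured TCP pose, the force, the opening and the grip force at its end, in the units of the state.
- sensors.get_state(): the state, without advancing time (a new reading comes with each control period).
- camera(name): name is "scene" or "top"; returns (picture, depth): 400x640x3 uint8, red, green, blue; 400x640 float32, m along the optical axis (not along the pixel's ray), 0 where there is no reading.
- camera_params(name): a dict with "camera_matrix" (3x3 intrinsics, pixels), "R" (3x3) and "t" (3): a world point X has camera coordinates R X + t. Camera axes: x right, y down, z forward; pixel columns grow to the right and rows downward; lengths in m; the calibration is good to about 2 mm. A picture is of the moment at which its call begins. camera_params takes no time and is no camera call.
- robot.job_done(): hands the job in; it is judged then, once.
The state is a dict: "t": time; "joints": joint angles; "joint_vel": joint speeds; "tau": joint torques, N m; "tool_pos": TCP position; "ee_rot": TCP orientation; "force": force on the tool from outside, world axes, zero at the start; "wrist_torque": the same for the moment, N m; "gripper_width": opening from 0.0 (shut) to 1.0 (fully open); "finger_force": force on a finger pad.
Only numpy, scipy, OpenCV 4.12 (cv2) and the standard library are available. Lean on these libraries where they do the work, as an engineer would, in place of code of your own. Each camera call takes 0.05 s, during which the arm holds its last target. There are 200 camera calls.

TASK

Mount the four loose parts on the test rail for the soak test, in one row that starts at the supply unit and runs towards the terminal strip: first the wide controller beside the supply unit, then the slim timer, then the relay module, and the narrow end bracket to close the row. Seat each one upright and square, fully down over the rail, with no gap in the row wider than 10 mm. Leave the solder spool, the flux jar and the tip cleaner standing where they are.

Things in the scene. Friction and masses are not known exactly. Their poses are not given: they have to be found in the camera images.
- test_rail: Fixed plywood board, 100 (x) by 372 (y) by 10 mm; along its y in the middle a steel rail 35 mm wide, 330 mm long, its top 17.5 mm above the board's underside. Origin: centre of the underside, z up. The parts' grooves are 40 mm wide (46 at the mouth) with clips latched open: they drop on without force. Seated: underside 12 mm above this origin, x along the rail's x.
- supply_unit: Vented bare-aluminium case fixed on the rail near one end (either end), 90 mm deep (x), 72 mm wide along the rail (y), 58 mm tall; the row starts at its face that looks towards the terminal strip. Origin: centre of its underside, already at seated height, axes along the rail's.
- terminal_strip: Six plain grey feed-through terminals fixed on the rail near the other end, 244 mm centre to centre from the supply unit; 50 mm deep (x), 40 mm wide along the rail (y), 40 mm tall. Origin: centre of the underside.
- controller: The widest loose module. Grey housing, 54 mm wide (its y), 90 mm deep (x), 60 mm tall, upright at the start. Both ends are low (28 mm tall, green screw terminals); the nose in the middle, 45 mm deep (x) and full width, rises from 28 to 60 mm: grip it across x. Rail groove underneath along y, 5.5 mm deep. May face either way round. Origin: centre of the underside, z up. About 140 to 250 g. Dark display and four small buttons on the nose.
- timer: The slimmest loose module. Grey housing, 22.5 mm wide (its y), 90 mm deep (x), 60 mm tall, upright at the start. Both ends are low (28 mm tall, green screw terminals); the nose in the middle, 45 mm deep (x) and full width, rises from 28 to 60 mm: grip it across x. Rail groove underneath along y, 5.5 mm deep. May face either way round. Origin: centre of the underside, z up. 100 g. One round black dial on the nose.
- relay_module: The middle-sized loose module. Grey housing, 36 mm wide (its y), 90 mm deep (x), 60 mm tall, upright at the start. Both ends are low (28 mm tall, green screw terminals); the nose in the middle, 45 mm deep (x) and full width, rises from 28 to 60 mm: grip it across x. Rail groove underneath along y, 5.5 mm deep. May face either way round. Origin: centre of the underside, z up. About 110 to 200 g. Two grey relay covers side by side on the nose.
- end_bracket: Narrow grey rail end stop, 14 mm wide (its y), 48 mm tall: a foot 60 mm deep (x) and 20 mm tall, above it a post 44 mm deep, screw head on top. Grip the post's top 15 mm across x, so that the fingers pass above the neighbour's 28 mm ends. Same groove underneath along y. May face either way round. Origin: centre of the underside, z up. 50 g.
- solder_spool: Bystander: grey spool of solder standing on its flange, 60 mm across, 44 mm tall. Origin: centre of the underside.
- flux_jar: Bystander: small jar, 42 mm across, 50 mm tall. Origin: centre of the underside.
- tip_cleaner: Bystander: round black pot with a brass mesh in its mouth, 68 mm across, 43 mm tall. Origin: centre of the underside.

How it is judged:
By the outcome, as a careful person would: the job done as asked, in the order asked, and still so for the second after the job is handed in, with the robot touching nothing.
It also fails if it takes over 90 s, if anything falls off the work surface, if the arm or the gripper's body presses on something with over 40 N, if the wrist force passes 120 N, or if a joint passes its speed limit or range.

## Working session

There is one attempt and no reset: what is moved stays moved. The work goes in short steps, Python scripts to look and compute and a tool call to move; the robot and the scene stay as the last step left them, time stands still between calls to the robot, and variables do not carry over. Pictures are saved under pics/ and viewed, at most 14 in all, crops included, and the job is handed in when it is done.

Besides the shell and the picture viewer there is one more tool, called after ">>>" as name(argument=value, ...), one argument or row to a line, values as JSON. move_arm: Moves the arm, as the interface text tells. Its arguments: {"type":"object","properties":{"targets":{"type":"array","items":{"type":"object","properties":{"tx":{"type":"number","minimum":-1,"maximum":1},"ty":{"type":"number","minimum":-1,"maximum":1},"tz":{"type":"number","minimum":-1,"maximum":1},"twist":{"type":"number","minimum":-1,"maximum":1}}}},"grip":{"type":"number"},"grip_force":{"type":"number"}},"required":["targets"]}

```bash
mkdir -p pics
python3 - <<'E'
from bench import sensors,camera,camera_params
import cv2,numpy as np
for n in("top","scene"):
    p,d=camera(n);cv2.imwrite(f"pics/{n}0.png",p[:,:,::-1]);np.savez(f"{n}0.npz",p=p,d=d)
    print(n,camera_params(n),d.min(),d.max())
s=sensors.get_state();print(s)
E
```

```text
top {'camera_matrix': array([[494.2775167 ,   0.        , 318.89384472],
       [  0.        , 494.2775167 , 208.76885668],
       [  0.        ,   0.        ,   1.        ]]), 'R': array([[-0.01398369, -0.99989773,  0.00299849],
       [-0.97518435,  0.0129753 , -0.22101384],
       [ 0.22095233, -0.00601467, -0.97526606]]), 't': array([0.00450984, 0.57337942, 1.06955616])} 0.0 2.198502
scene {'camera_matrix': array([[420.43231115,   0.        , 326.34287569],
       [  0.        , 420.43231115, 194.638101  ],
       [  0.        ,   0.        ,   1.        ]]), 'R': array([[-0.37478739,  0.92695512, -0.01698891],
       [ 0.73389826,  0.28543371, -0.61637727],
       [-0.56650486, -0.24347856, -0.7872677 ]]), 't': array([ 0.22904115, -0.38107688,  1.52112916])} 0.0 3.2507486
{'t': 0.1, 'joints': array([-1.55630750e+00,  1.81500445e-01,  1.60788723e+00, -1.35171645e-05,
        1.35378651e+00, -2.06297305e-01]), 'joint_vel': array([-2.22380993e-04, -1.83226165e-03, -1.60300661e-03, -1.70573117e-03,
       -1.58450649e-03,  7.64935788e-05]), 'tau': array([ 9.91338165e-04, -4.34816194e+01, -3.42694545e+01,  7.04701873e-02,
        3.39962658e-02, -2.87920113e-05]), 'tool_pos': array([ 0.12592977, -0.56051855,  0.21479135]), 'ee_rot': array([[ 9.75724957e-01,  2.18999558e-01, -3.61124042e-05],
       [ 2.18999340e-01, -9.75723726e-01,  1.58116964e-03],
       [ 3.11039723e-04, -1.55069527e-03, -9.99998749e-01]]), 'force': array([-0.07049981,  0.70337361,  1.00365741]), 'wrist_torque': array([-0.01215763, -0.05811643,  0.04401042]), 'finger_force': 0.0, 'gripper_width': 1.0013827911705937}
```

View pics/top0.png

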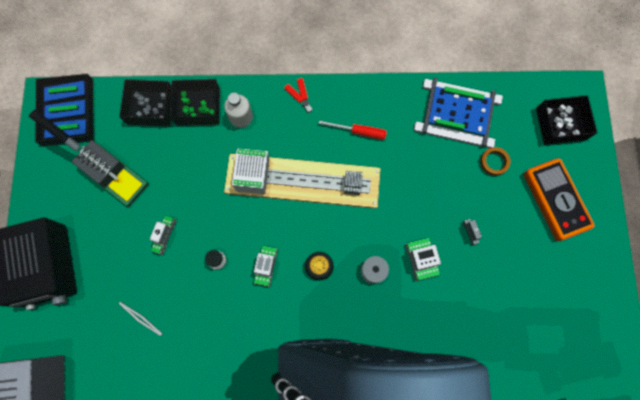

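View pics/scene0.png

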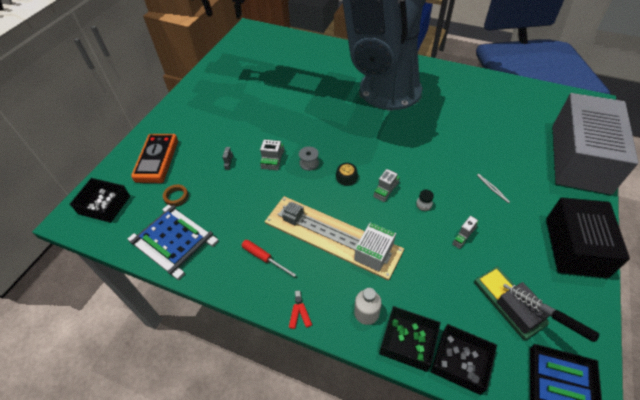

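```bash
cat > h.py <<'E'
import numpy as np,cv2
from bench import camera,camera_params,sensors
def cloud(name,d):
    c=camera_params(name);K=c["camera_matrix"];v,u=np.mgrid[:400,:640]
    P=np.stack([(u-K[0,2])/K[0,0]*d,(v-K[1,2])/K[1,1]*d,d],-1)
    X=(P-c["t"])@c["R"]; X[d==0]=np.nan; return X
def ray(name,uv,z):
    c=camera_params(name);K=c["camera_matrix"];uv=np.asarray(uv,float).reshape(-1,2)
    r=np.c_[(uv-K[[0,1],[2,2]])/K[0,0],np.ones(len(uv))]@c["R"];o=-c["R"].T@c["t"]
    return (o+r*((z-o[2])/r[:,2])[:,None])[:,:2]
def rect(xy):
    (c,s,a)=cv2.minAreaRect((xy*1000).astype(np.float32))
    if s[0]<s[1]: s=(s[1],s[0]);a+=90
    return np.round(c,1),np.round(s,1),round((a+90)%180-90,1)   # long-side angle
def near(X,c,zlo,zhi=1,r=.075):
    return (X[...,2]>zlo)&(X[...,2]<zhi)&(np.hypot(X[...,0]-c[0],X[...,1]-c[1])<r)
E
python3 - <<'E'
from h import *
for n,pix in(("top",dict(supply=(250,170),term=(353,182),controller=(425,258),relay=(265,265),timer=(161,234),bracket=(473,231),spool=(374,268),cleaner=(319,265),jar=(215,260))),
 ("scene",dict(supply=(376,244),term=(292,212),controller=(270,152),relay=(387,184),timer=(466,231),bracket=(227,157),spool=(309,157),cleaner=(346,173),jar=(425,200)))):
    f=np.load(f"{n}0.npz");X=cloud(n,f["d"])
    tbl=X[250:330,200:300] if n=="top" else X[100:140,200:260]
    print(n,"table z",np.nanmedian(tbl[...,2]),np.nanstd(tbl[...,2]))
    for k,(u,v) in pix.items():
        c=ray(n,(u,v),.04)[0]; m=near(X,c,.012)
        zt=np.nanpercentile(X[m][:,2],95); t=near(X,c,zt-.01)
        ut=np.argwhere(t)[:,::-1]
        print(k,"all",*rect(X[m][:,:2]),"ztop",round(zt*1e3),"top",t.sum(),*rect(X[t][:,:2]),np.round(X[t][:,:2].mean(0)*1e3,1))
    p=cv2.cvtColor(f["p"],cv2.COLOR_RGB2HSV)
    m=cv2.inRange(p,(10,50,120),(32,200,255)); m=(m>0)&(np.abs(X[...,2]-.01)<.012)
    nl,lab,st,_=cv2.connectedComponentsWithStats(m.astype(np.uint8))
    b=lab==1+np.argmax(st[1:,4])
    print("board",b.sum(),rect(ray(n,np.argwhere(b)[:,::-1],.01)))
E
```

```text
top table z -0.0004655737917795325 0.015309068570022575
supply all [670.5 152.7] [134.9  97.9] 83.2 ztop 73 top 1170 [672.8 158. ] [91.3 72.7] -6.4 [671.7 157.7]
term all [645.1 -79.3] [134.5  98.8] 83.8 ztop 53 top 237 [644.7 -84. ] [48.  39.6] -5.3 [643.8 -84.2]
controller all [ 460.9 -243. ] [89.1 55. ] 13.5 ztop 62 top 487 [ 461.4 -242.8] [54.  45.6] -76.2 [ 460.9 -242.3]
relay all [450.1 123.9] [89.7 36.5] -11.7 ztop 62 top 325 [450.2 123.9] [44.7 36.4] -11.4 [449.8 123.6]
timer all [526.7 365.7] [88.7 24.9] -18.9 ztop 62 top 205 [527.  366.1] [44.7 23.5] -17.5 [526.3 365.3]
bracket all [ 524.8 -362.6] [60.1 16.4] 19.3 ztop 49 top 136 [ 524.6 -362.4] [43.7 16.4] 20.0 [ 524.6 -361.9]
spool all [ 436.9 -129. ] [58.4 58.2] -78.9 ztop 47 top 543 [ 436.9 -129. ] [58.4 58.2] -78.9 [ 436.8 -128.7]
cleaner all [448.4  -0.8] [63.  62.9] -0.7 ztop 43 top 492 [449.1  -0.7] [57.6 57.4] -0.4 [ 4.484e+02 -4.000e-01]
jar all [465.3 239.4] [40.3 39. ] -85.0 ztop 52 top 225 [466.3 240.5] [37.7 36. ] 70.9 [466.3 239.6]
board 2630 (array([651.3,  -9.6]), array([277.5,  98.5]), 83.3)
scene table z 
[... 364 characters left out ...]

relay all [450.6 124.3] [91.5 36.4] -12.7 ztop 62 top 183 [449.  124.7] [51.5 36.3] -13.0 [452.3 124.4]
timer all [528.7 365.5] [89.  23.2] -18.3 ztop 63 top 143 [527.3 365.9] [48.6 22.5] -19.2 [529.6 365.5]
bracket all [ 522.7 -363.2] [64.6 14.9] 17.4 ztop 50 top 63 [ 524.4 -362.8] [44.4 14. ] 18.9 [ 526.2 -361.4]
spool all [ 435.7 -128.9] [60.  58.5] 77.2 ztop 47 top 238 [ 435.7 -128.9] [60.  58.5] 77.2 [ 437.1 -128.5]
cleaner all [4.513e+02 3.000e-01] [64.2 62.1] -74.8 ztop 43 top 233 [449.7  -0.5] [57.8 56.1] 18.0 [451.6   0.6]
jar all [468. 240.] [40.7 39.3] 82.7 ztop 53 top 141 [466.8 240.6] [38.6 36.1] 11.1 [468.8 240.4]
board 1767 (array([660.6,  36.5]), array([371.7, 101.6]), 83.4)
```

>>> move_arm(
  targets=[
    {"tx": 0.84, "ty": 0.8, "tz": 0, "twist": 0.25},
    {"tx": 0.84, "ty": 0.8, "tz": 0, "twist": 0.25},
    {"tx": 0.84, "ty": 0.8, "tz": 0, "twist": 0.25},
    {"tx": 0.84, "ty": 0.8, "tz": 0, "twist": 0.25},
    {"tx": 0.84, "ty": 0.8, "tz": 0, "twist": 0.25},
    {"tx": 0.84, "ty": 0.8, "tz": 0, "twist": 0.25},
    {"tx": 0.84, "ty": 0.8, "tz": 0, "twist": 0.25},
    {"tx": 0.84, "ty": 0.8, "tz": 0, "twist": 0.25},
    {"tx": 0.84, "ty": 0.8, "tz": 0, "twist": 0.25},
  ],
  grip=0,
)

```text
t: 0.85
tool_pos: [0.294, -0.4009, 0.2154]
ee_rot: [[0.536, 0.844, -0.0], [0.844, -0.536, 0.0], [-0.0, -0.0, -1.0]]
force: [-0.1, -0.9, -0.2]
gripper_width: 0.999
finger_force: 0.0
```

>>> move_arm(
  targets=[
    {"tx": 0.835, "ty": 0.79, "tz": -0.45, "twist": 0.252},
    {"tx": 0.835, "ty": 0.79, "tz": -0.45, "twist": 0.252},
    {"tx": 0.835, "ty": 0.79, "tz": -0.45, "twist": 0.252},
    {"tx": 0.835, "ty": 0.79, "tz": -0.45, "twist": 0.252},
    {"tx": 0.835, "ty": 0.79, "tz": -0.45, "twist": 0.252},
    {"tx": 0.835, "ty": 0.79, "tz": -0.45, "twist": 0.252},
    {"tx": 0.835, "ty": 0.79, "tz": -0.45, "twist": 0.252},
    {"tx": 0.835, "ty": 0.79, "tz": -0.45, "twist": 0.252},
    {"tx": 0.835, "ty": 0.79, "tz": -0.45, "twist": 0.252},
    {"tx": 0.835, "ty": 0.79, "tz": -0.45, "twist": 0.252},
  ],
)

```text
t: 1.68
tool_pos: [0.4605, -0.2445, 0.126]
ee_rot: [[-0.221, 0.975, 0.0], [0.975, 0.221, -0.001], [-0.001, 0.0, -1.0]]
force: [0.7, 0.2, 1.1]
gripper_width: 0.998
finger_force: 0.0
```

>>> move_arm(
  targets=[
    {"tx": 0, "ty": 0, "tz": -0.2, "twist": 0},
    {"tx": 0, "ty": 0, "tz": -0.35, "twist": 0},
    {"tx": 0, "ty": 0, "tz": -0.455, "twist": 0},
    {"tx": 0, "ty": 0, "tz": -0.455, "twist": 0},
    {"tx": 0, "ty": 0, "tz": -0.455, "twist": 0},
  ],
)

```text
t: 2.1
tool_pos: [0.4599, -0.2438, 0.0344]
ee_rot: [[-0.222, 0.975, -0.001], [0.975, 0.222, 0.001], [0.001, -0.001, -1.0]]
force: [0.4, -0.7, -0.2]
gripper_width: 1.001
finger_force: 0.0
```

>>> move_arm(
  targets=[
    {"tx": 0, "ty": 0, "tz": 0, "twist": 0},
    {"tx": 0, "ty": 0, "tz": 0, "twist": 0},
    {"tx": 0, "ty": 0, "tz": 0, "twist": 0},
    {"tx": 0, "ty": 0, "tz": 0, "twist": 0},
    {"tx": 0, "ty": 0, "tz": 0, "twist": 0},
    {"tx": 0, "ty": 0, "tz": 0, "twist": 0},
    {"tx": 0, "ty": 0, "tz": 0, "twist": 0},
    {"tx": 0, "ty": 0, "tz": 0, "twist": 0},
  ],
  grip=1,
  grip_force=25,
)

```text
t: 2.77
tool_pos: [0.4611, -0.2431, 0.0349]
ee_rot: [[-0.225, 0.974, 0.0], [0.974, 0.225, -0.0], [-0.0, 0.0, -1.0]]
force: [-0.4, 0.8, 2.9]
gripper_width: 0.495
finger_force: 25.0
```

>>> move_arm(
  targets=[
    {"tx": 0, "ty": 0, "tz": 0.2, "twist": 0},
    {"tx": 0, "ty": 0, "tz": 0.4, "twist": 0},
    {"tx": 0.5, "ty": 0.85, "tz": 0.6, "twist": -0.054},
    {"tx": 0.5, "ty": 0.85, "tz": 0.6, "twist": -0.054},
    {"tx": 0.5, "ty": 0.85, "tz": 0.6, "twist": -0.054},
    {"tx": 0.5, "ty": 0.85, "tz": 0.6, "twist": -0.054},
    {"tx": 0.5, "ty": 0.85, "tz": 0.6, "twist": -0.054},
    {"tx": 0.5, "ty": 0.85, "tz": 0.6, "twist": -0.054},
    {"tx": 0.5, "ty": 0.85, "tz": 0.6, "twist": -0.054},
  ],
)

```text
t: 3.52
tool_pos: [0.5615, -0.0711, 0.1546]
ee_rot: [[-0.062, 0.998, 0.0], [0.998, 0.062, -0.0], [-0.0, 0.0, -1.0]]
force: [-0.4, -0.5, -2.0]
gripper_width: 0.498
finger_force: 25.0
```

>>> move_arm(
  targets=[
    {"tx": 0.52, "ty": 0.82, "tz": 0, "twist": -0.054},
    {"tx": 0.52, "ty": 0.82, "tz": 0, "twist": -0.054},
    {"tx": 0.52, "ty": 0.82, "tz": 0, "twist": -0.054},
    {"tx": 0.52, "ty": 0.82, "tz": 0, "twist": -0.054},
    {"tx": 0.52, "ty": 0.82, "tz": 0, "twist": -0.054},
    {"tx": 0.52, "ty": 0.82, "tz": 0, "twist": -0.054},
    {"tx": 0.52, "ty": 0.82, "tz": 0, "twist": -0.054},
    {"tx": 0.52, "ty": 0.82, "tz": 0, "twist": -0.054},
  ],
)

```text
t: 4.18
tool_pos: [0.664, 0.0893, 0.1534]
ee_rot: [[0.113, 0.994, -0.002], [0.994, -0.113, -0.001], [-0.001, -0.002, -1.0]]
force: [-1.0, 0.5, -2.0]
gripper_width: 0.498
finger_force: 25.0
```

>>> move_arm(
  targets=[
    {"tx": 0, "ty": 0, "tz": -0.15, "twist": 0},
    {"tx": 0, "ty": 0, "tz": -0.25, "twist": 0},
    {"tx": 0, "ty": 0, "tz": -0.25, "twist": 0},
    {"tx": 0, "ty": 0, "tz": -0.25, "twist": 0},
    {"tx": 0, "ty": 0, "tz": -0.25, "twist": 0},
  ],
)

```text
t: 4.6
tool_pos: [0.6654, 0.0896, 0.1059]
ee_rot: [[0.114, 0.994, 0.001], [0.994, -0.114, -0.0], [-0.0, 0.001, -1.0]]
force: [0.1, 0.3, -0.9]
gripper_width: 0.495
finger_force: 25.0
```

Run:
```python
from h import *
S=np.array([672.7,157.6]);e=np.array([.1132,.9936]);n=np.array([.9936,-.1132])
s=sensors.get_state();print(s["tool_pos"],s["ee_rot"][:,1],s["force"],s["gripper_width"])
p,d=camera("top");cv2.imwrite("pics/top1.png",p[:,:,::-1])
```

```text
[0.66541578 0.08957295 0.10589103] [ 0.99352783 -0.11358241  0.00121897] [ 0.14305407  0.29231662 -0.94087896] 0.49539532826512817
```

View pics/top1.png

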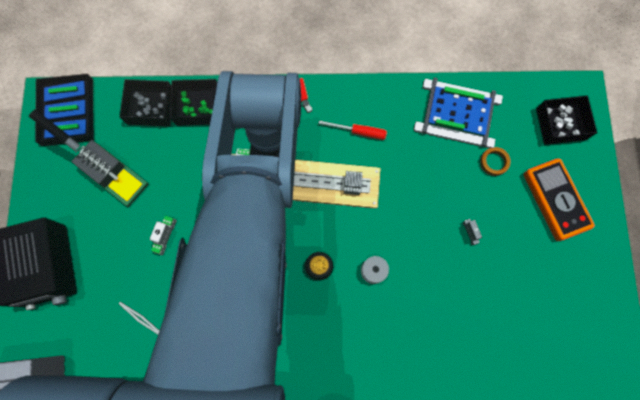

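>>> move_arm(
  targets=[
    {"tx": 0, "ty": 0.005, "tz": -0.1, "twist": 0},
    {"tx": 0, "ty": 0.005, "tz": -0.18, "twist": 0},
    {"tx": 0, "ty": 0.005, "tz": -0.22, "twist": 0},
    {"tx": 0, "ty": 0.005, "tz": -0.25, "twist": 0},
    {"tx": 0, "ty": 0.005, "tz": -0.27, "twist": 0},
    {"tx": 0, "ty": 0.005, "tz": -0.285, "twist": 0},
    {"tx": 0, "ty": 0.005, "tz": -0.29, "twist": 0},
    {"tx": 0, "ty": 0.005, "tz": -0.29, "twist": 0},
    {"tx": 0, "ty": 0.005, "tz": -0.29, "twist": 0},
  ],
)

```text
t: 5.4
tool_pos: [0.6654, 0.092, 0.0473]
ee_rot: [[0.112, 0.994, 0.001], [0.994, -0.112, -0.0], [0.0, 0.001, -1.0]]
force: [0.2, -0.5, -1.4]
gripper_width: 0.495
finger_force: 25.0
```

Run:
```python
from h import *
p,d=camera("scene");cv2.imwrite("pics/s1.png",cv2.resize(p[120:320,200:500,::-1],None,fx=2.5,fy=2.5))
```

```text
(no output)
```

View pics/s1.png

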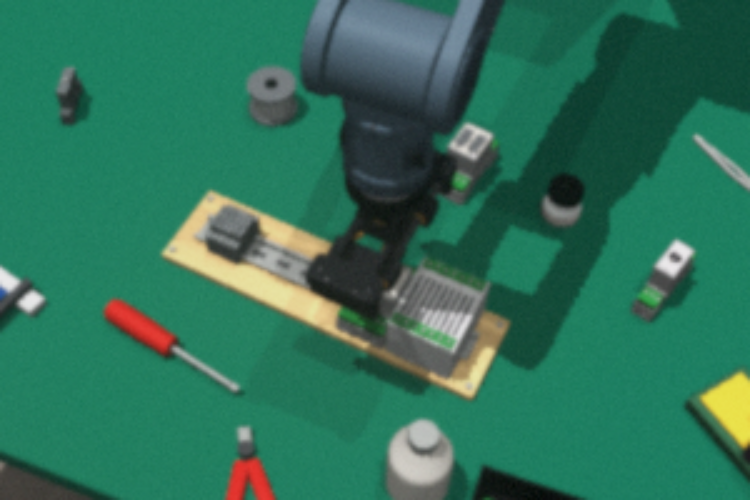

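>>> move_arm(
  targets=[
    {"tx": 0, "ty": 0, "tz": 0, "twist": 0},
    {"tx": 0, "ty": 0, "tz": 0, "twist": 0},
    {"tx": 0, "ty": 0, "tz": 0, "twist": 0},
    {"tx": 0, "ty": 0, "tz": 0, "twist": 0},
    {"tx": 0, "ty": 0, "tz": 0, "twist": 0},
    {"tx": 0, "ty": 0, "tz": 0.1, "twist": 0},
    {"tx": 0, "ty": 0, "tz": 0.3, "twist": 0},
    {"tx": 0, "ty": 0, "tz": 0.5, "twist": 0},
    {"tx": 0, "ty": 0, "tz": 0.5, "twist": 0},
  ],
  grip=0,
)

```text
t: 6.2
tool_pos: [0.6702, 0.0919, 0.1565]
ee_rot: [[0.112, 0.994, 0.014], [0.994, -0.112, -0.0], [0.001, 0.014, -1.0]]
force: [1.2, 0.7, 0.2]
gripper_width: 1.002
finger_force: 0.0
```

>>> move_arm(
  targets=[
    {"tx": -0.34, "ty": 0.68, "tz": 0, "twist": -0.033},
    {"tx": -0.34, "ty": 0.68, "tz": 0, "twist": -0.033},
    {"tx": -0.34, "ty": 0.68, "tz": 0, "twist": -0.033},
    {"tx": -0.34, "ty": 0.68, "tz": 0, "twist": -0.033},
    {"tx": -0.34, "ty": 0.68, "tz": 0, "twist": -0.033},
    {"tx": -0.34, "ty": 0.68, "tz": 0, "twist": -0.033},
    {"tx": -0.34, "ty": 0.68, "tz": 0, "twist": -0.033},
  ],
)

```text
t: 6.78
tool_pos: [0.5973, 0.2277, 0.1468]
ee_rot: [[0.214, 0.977, 0.001], [0.977, -0.214, -0.0], [-0.0, 0.001, -1.0]]
force: [0.6, -0.1, -0.9]
gripper_width: 0.996
finger_force: 0.0
```

>>> move_arm(
  targets=[
    {"tx": -0.35, "ty": 0.69, "tz": 0, "twist": -0.033},
    {"tx": -0.35, "ty": 0.69, "tz": 0, "twist": -0.033},
    {"tx": -0.35, "ty": 0.69, "tz": 0, "twist": -0.033},
    {"tx": -0.35, "ty": 0.69, "tz": 0, "twist": -0.033},
    {"tx": -0.35, "ty": 0.69, "tz": 0, "twist": -0.033},
    {"tx": -0.35, "ty": 0.69, "tz": 0, "twist": -0.033},
    {"tx": -0.35, "ty": 0.69, "tz": 0, "twist": -0.033},
    {"tx": -0.35, "ty": 0.69, "tz": 0, "twist": -0.033},
  ],
)

```text
t: 7.45
tool_pos: [0.5283, 0.3642, 0.1465]
ee_rot: [[0.316, 0.949, 0.0], [0.949, -0.316, -0.0], [-0.0, 0.0, -1.0]]
force: [0.9, -0.4, -0.5]
gripper_width: 1.002
finger_force: 0.0
```

```bash
cat > row.py <<'E'
from h import *
import sys
S=np.array([672.7,157.6]);e=np.array([.1132,.9936]);n=np.array([.9936,-.1132])
def chk(name,s0,tag,half):
    p,d=camera(name);X=cloud(name,d);c=(S-s0*e)/1e3
    q=(X[...,:2]*1e3-S);s=-(q@e);l=q@n
    m=(X[...,2]>.055)&(X[...,2]<.085)&(abs(s-s0)<half)&(abs(l)<60)
    z=np.percentile(X[m][:,2],50);m&=X[...,2]>z-.006
    print(tag,name,m.sum(),"z",round(z*1e3,1),"s",np.round(np.percentile(s[m],[1,50,99]),1),"x",np.round(np.percentile(l[m],[1,50,99]),1),rect(X[m][:,:2]))
    P=np.c_[X[m],np.ones(m.sum())];P[:,:2]-=P[:,:2].mean(0)
    k=np.linalg.lstsq(P[:,[0,1,3]],P[:,2],rcond=None)[0];print(" tilt deg",np.round(np.degrees(k[:2]),1))
E
python3 - <<'E'
from row import *
print(sensors.get_state()["tool_pos"])
chk("top",66.5,"ctrl",29);chk("scene",66.5,"ctrl",29)
E
```

```text
[0.52828313 0.36418146 0.14653594]
ctrl top 444 z 71.0 s [39.7 65.8 92.6] x [-22.3  -0.3  22.4] (array([665.2,  92.1]), array([54.3, 46.1]), 83.4)
 tilt deg [-0.2 -0. ]
ctrl scene 343 z 72.0 s [39.6 64.9 92. ] x [-23.    1.9  23.2] (array([665.9,  92.1]), array([53.7, 49.8]), 85.2)
 tilt deg [-0.3 -1. ]
```

>>> move_arm(
  targets=[
    {"tx": 0, "ty": 0, "tz": -0.2, "twist": 0},
    {"tx": 0, "ty": 0, "tz": -0.38, "twist": 0},
    {"tx": 0, "ty": 0, "tz": -0.5, "twist": 0},
    {"tx": 0, "ty": 0, "tz": -0.56, "twist": 0},
    {"tx": 0, "ty": 0, "tz": -0.56, "twist": 0},
    {"tx": 0, "ty": 0, "tz": -0.56, "twist": 0},
  ],
)

```text
t: 8.05
tool_pos: [0.5276, 0.3655, 0.0349]
ee_rot: [[0.315, 0.949, -0.0], [0.949, -0.315, -0.0], [-0.0, -0.0, -1.0]]
force: [-0.2, -0.2, 0.6]
gripper_width: 0.999
finger_force: 0.0
```

>>> move_arm(
  targets=[
    {"tx": 0, "ty": 0, "tz": 0, "twist": 0},
    {"tx": 0, "ty": 0, "tz": 0, "twist": 0},
    {"tx": 0, "ty": 0, "tz": 0, "twist": 0},
    {"tx": 0, "ty": 0, "tz": 0, "twist": 0},
    {"tx": 0, "ty": 0, "tz": 0, "twist": 0},
    {"tx": 0, "ty": 0, "tz": 0, "twist": 0},
    {"tx": 0, "ty": 0, "tz": 0, "twist": 0},
    {"tx": 0, "ty": 0, "tz": 0, "twist": 0},
  ],
  grip=1,
  grip_force=20,
)

```text
t: 8.72
tool_pos: [0.527, 0.3661, 0.0349]
ee_rot: [[0.314, 0.949, 0.0], [0.949, -0.314, 0.0], [0.0, 0.0, -1.0]]
force: [-1.3, -0.8, 1.8]
gripper_width: 0.498
finger_force: 20.0
```

>>> move_arm(
  targets=[
    {"tx": 0, "ty": 0, "tz": 0.2, "twist": 0},
    {"tx": 0, "ty": 0, "tz": 0.4, "twist": 0},
    {"tx": 0.333, "ty": -0.79, "tz": 0.65, "twist": 0.033},
    {"tx": 0.333, "ty": -0.79, "tz": 0.65, "twist": 0.033},
    {"tx": 0.333, "ty": -0.79, "tz": 0.65, "twist": 0.033},
    {"tx": 0.333, "ty": -0.79, "tz": 0.65, "twist": 0.033},
    {"tx": 0.333, "ty": -0.79, "tz": 0.65, "twist": 0.033},
    {"tx": 0.333, "ty": -0.79, "tz": 0.65, "twist": 0.033},
    {"tx": 0.333, "ty": -0.79, "tz": 0.65, "twist": 0.033},
  ],
)

```text
t: 9.47
tool_pos: [0.5935, 0.2076, 0.1643]
ee_rot: [[0.216, 0.976, -0.001], [0.976, -0.216, 0.001], [0.0, -0.001, -1.0]]
force: [-0.4, -0.6, -0.0]
gripper_width: 0.498
finger_force: 20.0
```

>>> move_arm(
  targets=[
    {"tx": 0.333, "ty": -0.79, "tz": 0, "twist": 0.033},
    {"tx": 0.333, "ty": -0.79, "tz": 0, "twist": 0.033},
    {"tx": 0.333, "ty": -0.79, "tz": 0, "twist": 0.033},
    {"tx": 0.333, "ty": -0.79, "tz": 0, "twist": 0.033},
    {"tx": 0.333, "ty": -0.79, "tz": 0, "twist": 0.033},
    {"tx": 0.333, "ty": -0.79, "tz": 0, "twist": 0.033},
    {"tx": 0.333, "ty": -0.79, "tz": 0, "twist": 0.033},
    {"tx": 0.333, "ty": -0.79, "tz": 0, "twist": 0.033},
    {"tx": 0.333, "ty": -0.79, "tz": 0, "twist": 0.033},
  ],
)

```text
t: 10.22
tool_pos: [0.6593, 0.0525, 0.1643]
ee_rot: [[0.109, 0.994, -0.001], [0.994, -0.109, 0.001], [0.0, -0.001, -1.0]]
force: [-0.5, -0.0, -0.7]
gripper_width: 0.503
finger_force: 20.0
```

>>> move_arm(
  targets=[
    {"tx": 0, "ty": 0, "tz": -0.1, "twist": 0},
    {"tx": 0, "ty": 0, "tz": -0.2, "twist": 0},
    {"tx": 0, "ty": 0, "tz": -0.2, "twist": 0},
    {"tx": 0, "ty": 0, "tz": -0.2, "twist": 0},
  ],
)

```text
t: 10.55
tool_pos: [0.6587, 0.0515, 0.1235]
ee_rot: [[0.11, 0.994, -0.003], [0.994, -0.11, 0.0], [0.0, -0.003, -1.0]]
force: [0.8, 0.3, 0.1]
gripper_width: 0.499
finger_force: 20.0
```

>>> move_arm(
  targets=[
    {"tx": 0, "ty": 0, "tz": -0.1, "twist": 0},
    {"tx": 0, "ty": 0, "tz": -0.16, "twist": 0},
    {"tx": 0, "ty": 0, "tz": -0.22, "twist": 0},
    {"tx": 0, "ty": 0, "tz": -0.28, "twist": 0},
    {"tx": 0, "ty": 0, "tz": -0.33, "twist": 0},
    {"tx": 0, "ty": 0, "tz": -0.36, "twist": 0},
    {"tx": 0, "ty": 0, "tz": -0.38, "twist": 0},
    {"tx": 0, "ty": 0, "tz": -0.39, "twist": 0},
    {"tx": 0, "ty": 0, "tz": -0.39, "twist": 0},
    {"tx": 0, "ty": 0, "tz": -0.39, "twist": 0},
  ],
)

```text
t: 11.38
tool_pos: [0.6607, 0.0499, 0.0471]
ee_rot: [[0.112, 0.994, 0.001], [0.994, -0.112, -0.0], [-0.0, 0.001, -1.0]]
force: [0.2, -0.0, 0.1]
gripper_width: 0.497
finger_force: 20.0
```

>>> move_arm(
  targets=[
    {"tx": 0, "ty": 0, "tz": 0, "twist": 0},
    {"tx": 0, "ty": 0, "tz": 0, "twist": 0},
    {"tx": 0, "ty": 0, "tz": 0, "twist": 0},
    {"tx": 0, "ty": 0, "tz": 0, "twist": 0},
    {"tx": 0, "ty": 0, "tz": 0, "twist": 0},
    {"tx": 0, "ty": 0, "tz": 0.1, "twist": 0},
    {"tx": 0, "ty": 0, "tz": 0.3, "twist": 0},
    {"tx": 0, "ty": 0, "tz": 0.45, "twist": 0},
    {"tx": 0, "ty": 0, "tz": 0.5, "twist": 0},
    {"tx": 0, "ty": 0, "tz": 0.5, "twist": 0},
  ],
  grip=0,
)

```text
t: 12.22
tool_pos: [0.6627, 0.0497, 0.1508]
ee_rot: [[0.112, 0.994, 0.007], [0.994, -0.112, -0.001], [0.0, 0.007, -1.0]]
force: [0.8, 0.2, 0.0]
gripper_width: 0.998
finger_force: 0.0
```

>>> move_arm(
  targets=[
    {"tx": -0.5, "ty": 0.18, "tz": 0, "twist": -0.03},
    {"tx": -0.95, "ty": 0.34, "tz": 0, "twist": -0.03},
    {"tx": -0.95, "ty": 0.34, "tz": 0, "twist": -0.03},
    {"tx": -0.95, "ty": 0.34, "tz": 0, "twist": -0.03},
    {"tx": -0.95, "ty": 0.34, "tz": 0, "twist": -0.03},
    {"tx": -0.95, "ty": 0.34, "tz": 0, "twist": -0.03},
    {"tx": -0.95, "ty": 0.34, "tz": 0, "twist": -0.03},
    {"tx": -0.95, "ty": 0.34, "tz": 0, "twist": -0.03},
  ],
)

```text
t: 12.88
tool_pos: [0.4703, 0.1178, 0.1459]
ee_rot: [[0.205, 0.979, -0.0], [0.979, -0.205, -0.0], [-0.0, -0.0, -1.0]]
force: [0.2, -1.1, -0.8]
gripper_width: 1.001
finger_force: 0.0
```

>>> move_arm(
  targets=[
    {"tx": -0.1, "ty": 0.03, "tz": 0, "twist": 0},
    {"tx": -0.1, "ty": 0.03, "tz": -0.2, "twist": 0},
    {"tx": -0.1, "ty": 0.03, "tz": -0.2, "twist": 0},
    {"tx": -0.1, "ty": 0.03, "tz": -0.2, "twist": 0},
  ],
)

```text
t: 13.22
tool_pos: [0.4491, 0.1234, 0.1049]
ee_rot: [[0.206, 0.979, -0.005], [0.979, -0.206, -0.0], [-0.001, -0.005, -1.0]]
force: [-0.0, -0.7, -0.4]
gripper_width: 1.002
finger_force: 0.0
```

Run:
```python
from row import *
print(sensors.get_state()["tool_pos"])
chk("scene",107.7,"timer",13);chk("scene",66.5,"ctrl",28);chk("top",107.7,"timer",13)
```

```text
[0.44914244 0.12343344 0.10493015]
timer scene 141 z 71.7 s [ 96.6 107.2 118.9] x [-21.9   1.8  22.8] (array([661.1,  50.6]), array([45.6, 22.6]), -6.1)
 tilt deg [-1.6 -1.6]
ctrl scene 346 z 72.2 s [39.7 65.2 92.5] x [-22.4   2.5  22.7] (array([664.6,  92. ]), array([54. , 47.8]), 84.8)
 tilt deg [-1.3 -0.4]
timer top 187 z 70.8 s [ 96.6 107.8 118.7] x [-22.2  -1.2  22.4] (array([660.8,  50.5]), array([46.1, 22.4]), -6.1)
 tilt deg [-0.2 -1.7]
```

>>> move_arm(
  targets=[
    {"tx": 0, "ty": 0, "tz": -0.18, "twist": 0},
    {"tx": 0, "ty": 0, "tz": -0.3, "twist": 0},
    {"tx": 0, "ty": 0, "tz": -0.36, "twist": 0},
    {"tx": 0, "ty": 0, "tz": -0.36, "twist": 0},
    {"tx": 0, "ty": 0, "tz": -0.36, "twist": 0},
  ],
)

```text
t: 13.78
tool_pos: [0.4509, 0.1238, 0.0352]
ee_rot: [[0.205, 0.979, 0.0], [0.979, -0.205, -0.0], [0.0, 0.0, -1.0]]
force: [-0.8, 0.0, 0.2]
gripper_width: 1.003
finger_force: 0.0
```

>>> move_arm(
  targets=[
    {"tx": 0, "ty": 0, "tz": 0, "twist": 0},
    {"tx": 0, "ty": 0, "tz": 0, "twist": 0},
    {"tx": 0, "ty": 0, "tz": 0, "twist": 0},
    {"tx": 0, "ty": 0, "tz": 0, "twist": 0},
    {"tx": 0, "ty": 0, "tz": 0, "twist": 0},
    {"tx": 0, "ty": 0, "tz": 0, "twist": 0},
    {"tx": 0, "ty": 0, "tz": 0, "twist": 0},
    {"tx": 0, "ty": 0, "tz": 0, "twist": 0},
  ],
  grip=1,
  grip_force=25,
)

```text
t: 14.45
tool_pos: [0.4502, 0.124, 0.0348]
ee_rot: [[0.205, 0.979, 0.0], [0.979, -0.205, 0.0], [0.0, 0.0, -1.0]]
force: [-0.5, 0.1, 2.1]
gripper_width: 0.496
finger_force: 25.0
```

>>> move_arm(
  targets=[
    {"tx": 0, "ty": 0, "tz": 0.2, "twist": 0},
    {"tx": 0, "ty": 0, "tz": 0.4, "twist": 0},
    {"tx": 0.5, "ty": -0.26, "tz": 0.6, "twist": 0.03},
    {"tx": 0.5, "ty": -0.26, "tz": 0.6, "twist": 0.03},
    {"tx": 0.5, "ty": -0.26, "tz": 0.6, "twist": 0.03},
    {"tx": 0.9, "ty": -0.47, "tz": 0.6, "twist": 0.03},
    {"tx": 0.9, "ty": -0.47, "tz": 0.6, "twist": 0.03},
    {"tx": 0.9, "ty": -0.47, "tz": 0.6, "twist": 0.03},
    {"tx": 0.9, "ty": -0.47, "tz": 0.6, "twist": 0.03},
  ],
)

```text
t: 15.2
tool_pos: [0.6313, 0.0282, 0.1533]
ee_rot: [[0.114, 0.993, -0.001], [0.993, -0.114, 0.0], [-0.0, -0.001, -1.0]]
force: [-0.6, -0.0, -1.0]
gripper_width: 0.499
finger_force: 25.0
```

>>> move_arm(
  targets=[
    {"tx": 0.133, "ty": -0.06, "tz": 0, "twist": 0},
    {"tx": 0.133, "ty": -0.06, "tz": 0, "twist": 0},
    {"tx": 0.133, "ty": -0.06, "tz": -0.15, "twist": 0},
    {"tx": 0.133, "ty": -0.06, "tz": -0.15, "twist": 0},
    {"tx": 0.133, "ty": -0.06, "tz": -0.15, "twist": 0},
    {"tx": 0.133, "ty": -0.06, "tz": -0.15, "twist": 0},
  ],
)

```text
t: 15.7
tool_pos: [0.6558, 0.0188, 0.1251]
ee_rot: [[0.111, 0.994, -0.001], [0.994, -0.111, 0.0], [0.0, -0.001, -1.0]]
force: [-0.4, -0.5, -0.8]
gripper_width: 0.5
finger_force: 25.0
```

>>> move_arm(
  targets=[
    {"tx": 0, "ty": 0, "tz": -0.1, "twist": 0},
    {"tx": 0, "ty": 0, "tz": -0.16, "twist": 0},
    {"tx": 0, "ty": 0, "tz": -0.22, "twist": 0},
    {"tx": 0, "ty": 0, "tz": -0.28, "twist": 0},
    {"tx": 0, "ty": 0, "tz": -0.33, "twist": 0},
    {"tx": 0, "ty": 0, "tz": -0.36, "twist": 0},
    {"tx": 0, "ty": 0, "tz": -0.38, "twist": 0},
    {"tx": 0, "ty": 0, "tz": -0.39, "twist": 0},
    {"tx": 0, "ty": 0, "tz": -0.39, "twist": 0},
    {"tx": 0, "ty": 0, "tz": -0.39, "twist": 0},
  ],
)

```text
t: 16.53
tool_pos: [0.6573, 0.0179, 0.0471]
ee_rot: [[0.112, 0.994, 0.001], [0.994, -0.112, -0.0], [-0.0, 0.001, -1.0]]
force: [-0.2, 0.2, -2.0]
gripper_width: 0.494
finger_force: 25.0
```

>>> move_arm(
  targets=[
    {"tx": 0, "ty": 0, "tz": 0, "twist": 0},
    {"tx": 0, "ty": 0, "tz": 0, "twist": 0},
    {"tx": 0, "ty": 0, "tz": 0, "twist": 0},
    {"tx": 0, "ty": 0, "tz": 0, "twist": 0},
    {"tx": 0, "ty": 0, "tz": 0, "twist": 0},
    {"tx": 0, "ty": 0, "tz": 0.1, "twist": 0},
    {"tx": 0, "ty": 0, "tz": 0.3, "twist": 0},
    {"tx": 0, "ty": 0, "tz": 0.45, "twist": 0},
    {"tx": 0, "ty": 0, "tz": 0.5, "twist": 0},
    {"tx": 0, "ty": 0, "tz": 0.5, "twist": 0},
  ],
  grip=0,
)

```text
t: 17.37
tool_pos: [0.6593, 0.0176, 0.1508]
ee_rot: [[0.112, 0.994, 0.007], [0.994, -0.112, -0.001], [-0.0, 0.007, -1.0]]
force: [0.4, 0.5, -0.6]
gripper_width: 1.004
finger_force: 0.0
```

>>> move_arm(
  targets=[
    {"tx": -0.33, "ty": -0.95, "tz": 0, "twist": 0.072},
    {"tx": -0.33, "ty": -0.95, "tz": 0, "twist": 0.072},
    {"tx": -0.33, "ty": -0.95, "tz": 0, "twist": 0.072},
    {"tx": -0.33, "ty": -0.95, "tz": 0, "twist": 0.072},
    {"tx": -0.33, "ty": -0.95, "tz": 0, "twist": 0.072},
    {"tx": -0.33, "ty": -0.95, "tz": 0, "twist": 0.072},
    {"tx": -0.33, "ty": -0.95, "tz": 0, "twist": 0.072},
  ],
)

```text
t: 17.95
tool_pos: [0.589, -0.1735, 0.1444]
ee_rot: [[-0.11, 0.994, -0.003], [0.994, 0.11, 0.002], [0.002, -0.003, -1.0]]
force: [-0.5, -0.0, 0.4]
gripper_width: 1.001
finger_force: 0.0
```

>>> move_arm(
  targets=[
    {"tx": -0.332, "ty": -0.953, "tz": 0, "twist": 0.071},
    {"tx": -0.332, "ty": -0.953, "tz": 0, "twist": 0.071},
    {"tx": -0.332, "ty": -0.953, "tz": 0, "twist": 0.071},
    {"tx": -0.332, "ty": -0.953, "tz": 0, "twist": 0.071},
    {"tx": -0.332, "ty": -0.953, "tz": 0, "twist": 0.071},
    {"tx": -0.332, "ty": -0.953, "tz": -0.15, "twist": 0.071},
    {"tx": -0.332, "ty": -0.953, "tz": -0.25, "twist": 0.071},
    {"tx": -0.332, "ty": -0.953, "tz": -0.25, "twist": 0.071},
    {"tx": -0.332, "ty": -0.953, "tz": -0.25, "twist": 0.071},
    {"tx": -0.332, "ty": -0.953, "tz": -0.25, "twist": 0.071},
  ],
)

```text
t: 18.78
tool_pos: [0.5253, -0.3616, 0.0969]
ee_rot: [[-0.332, 0.943, 0.0], [0.943, 0.332, 0.0], [0.0, 0.0, -1.0]]
force: [-0.4, 0.6, 1.1]
gripper_width: 0.996
finger_force: 0.0
```

Run:
```python
from row import *
print(sensors.get_state()["tool_pos"])
chk("top",140.5,"relay",19);chk("scene",140.5,"relay",19)
```

```text
[ 0.52529036 -0.36160711  0.09694005]
relay top 295 z 71.3 s [122.5 140.3 158. ] x [-22.1  -0.5  22.3] (array([657.2,  18.1]), array([45.8, 35.9]), -6.7)
 tilt deg [ 1.1 -1.7]
relay scene 216 z 72.3 s [122.5 140.3 157.4] x [-21.4   2.5  23.2] (array([657.5,  18.4]), array([46.6, 35.4]), -6.0)
 tilt deg [-1.3 -1.9]
```

>>> move_arm(
  targets=[
    {"tx": 0, "ty": 0, "tz": -0.18, "twist": 0},
    {"tx": 0, "ty": 0, "tz": -0.28, "twist": 0},
    {"tx": 0, "ty": 0, "tz": -0.315, "twist": 0},
    {"tx": 0, "ty": 0, "tz": -0.315, "twist": 0},
    {"tx": 0, "ty": 0, "tz": -0.315, "twist": 0},
  ],
)

```text
t: 19.3
tool_pos: [0.5251, -0.3629, 0.0348]
ee_rot: [[-0.331, 0.944, 0.001], [0.944, 0.331, -0.001], [-0.001, 0.001, -1.0]]
force: [0.8, -0.6, 0.2]
gripper_width: 0.998
finger_force: 0.0
```

>>> move_arm(
  targets=[
    {"tx": 0, "ty": 0, "tz": 0, "twist": 0},
    {"tx": 0, "ty": 0, "tz": 0, "twist": 0},
    {"tx": 0, "ty": 0, "tz": 0, "twist": 0},
    {"tx": 0, "ty": 0, "tz": 0, "twist": 0},
    {"tx": 0, "ty": 0, "tz": 0, "twist": 0},
    {"tx": 0, "ty": 0, "tz": 0, "twist": 0},
    {"tx": 0, "ty": 0, "tz": 0, "twist": 0},
    {"tx": 0, "ty": 0, "tz": 0, "twist": 0},
  ],
  grip=1,
  grip_force=15,
)

```text
t: 19.97
tool_pos: [0.5243, -0.3626, 0.0336]
ee_rot: [[-0.331, 0.944, -0.0], [0.944, 0.331, 0.0], [0.0, -0.0, -1.0]]
force: [-0.2, -0.6, 0.5]
gripper_width: 0.419
finger_force: 0.0
```

>>> move_arm(
  targets=[
    {"tx": 0, "ty": 0, "tz": 0, "twist": 0},
    {"tx": 0, "ty": 0, "tz": 0, "twist": 0},
    {"tx": 0, "ty": 0, "tz": 0, "twist": 0},
  ],
)

```text
t: 20.22
tool_pos: [0.5243, -0.3626, 0.0336]
ee_rot: [[-0.331, 0.944, -0.0], [0.944, 0.331, 0.0], [0.0, -0.0, -1.0]]
force: [-0.1, -0.1, -0.2]
gripper_width: 0.192
finger_force: 0.0
```

Run:
```python
from h import *
p,d=camera("scene");cv2.imwrite("pics/s2.png",cv2.resize(p[100:220,160:320,::-1],None,fx=5,fy=5))
```

```text
(no output)
```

View pics/s2.png

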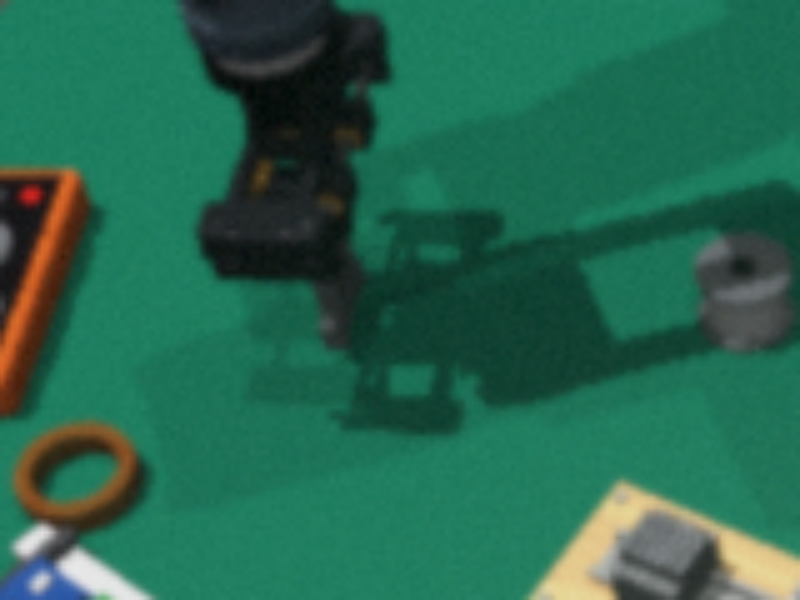

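>>> move_arm(
  targets=[
    {"tx": 0, "ty": 0, "tz": 0, "twist": 0},
    {"tx": 0, "ty": 0, "tz": 0, "twist": 0},
    {"tx": 0, "ty": 0, "tz": 0, "twist": 0},
    {"tx": 0, "ty": 0, "tz": 0, "twist": 0},
    {"tx": 0, "ty": 0, "tz": 0, "twist": 0},
    {"tx": 0, "ty": 0, "tz": 0, "twist": 0},
    {"tx": 0, "ty": 0, "tz": 0, "twist": 0},
    {"tx": 0, "ty": 0, "tz": 0, "twist": 0},
    {"tx": 0, "ty": 0, "tz": 0.1, "twist": 0},
    {"tx": 0, "ty": 0, "tz": 0.2, "twist": 0},
  ],
  grip=0,
)

```text
t: 21.1
tool_pos: [0.5233, -0.3616, 0.0724]
ee_rot: [[-0.331, 0.944, -0.003], [0.944, 0.331, 0.003], [0.003, -0.002, -1.0]]
force: [0.8, -0.6, 0.3]
gripper_width: 0.878
finger_force: 0.0
```

>>> move_arm(
  targets=[
    {"tx": 0, "ty": 0, "tz": 0.4, "twist": 0},
    {"tx": -0.4, "ty": -0.7, "tz": 0.4, "twist": 0},
    {"tx": -0.4, "ty": -0.7, "tz": 0.4, "twist": 0},
    {"tx": -0.4, "ty": -0.7, "tz": 0.4, "twist": 0},
    {"tx": -0.4, "ty": -0.7, "tz": 0.4, "twist": 0},
    {"tx": -0.4, "ty": -0.7, "tz": 0.4, "twist": 0},
    {"tx": -0.4, "ty": -0.7, "tz": 0.4, "twist": 0},
  ],
)

```text
t: 21.68
tool_pos: [0.4431, -0.5049, 0.1543]
ee_rot: [[-0.327, 0.945, 0.001], [0.945, 0.327, -0.001], [-0.002, 0.0, -1.0]]
force: [0.2, 0.4, -0.5]
gripper_width: 1.001
finger_force: 0.0
```

Run:
```python
from h import *
out=[]
for n in("top","scene"):
    p,d=camera(n);X=cloud(n,d);m=near(X,(.5246,-.3625),.012,.075,.09)
    l=cv2.connectedComponentsWithStats(m.astype(np.uint8));print(n,l[2][1:])
    k=1+np.argmax(l[2][1:,4]);a=l[1]==k;zt=np.percentile(X[a][:,2],95);t=a&(X[...,2]>zt-.01)
    print(zt,rect(X[a][:,:2]),rect(X[t][:,:2]))
    c=l[3][k].astype(int);y,x=max(c[1]-40,0),max(c[0]-53,0)
    out.append(cv2.resize(p[y:y+80,x:x+106,::-1],(400,300)))
cv2.imwrite("pics/b.png",np.hstack(out))
```

```text
top [[464 219  18  26 251]]
0.04945652211521393 (array([ 524.9, -362.4]), array([60. , 15.8]), 18.9) (array([ 524.8, -363.3]), array([43.5, 15.1]), 17.2)
scene [[223 147  10  21 142]]
0.05035016698974763 (array([ 522.5, -363.3]), array([62.8, 16.3]), 18.5) (array([ 523.9, -362.8]), array([47.2, 16.1]), 17.6)
```

View pics/b.png

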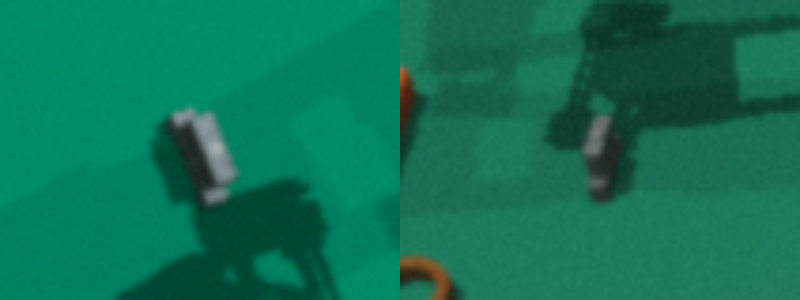

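>>> move_arm(
  targets=[
    {"tx": 0.4, "ty": 0.7, "tz": 0, "twist": -0.003},
    {"tx": 0.4, "ty": 0.7, "tz": 0, "twist": -0.003},
    {"tx": 0.4, "ty": 0.7, "tz": 0, "twist": -0.003},
    {"tx": 0.4, "ty": 0.7, "tz": 0, "twist": -0.003},
    {"tx": 0.4, "ty": 0.7, "tz": 0, "twist": -0.003},
    {"tx": 0.4, "ty": 0.7, "tz": -0.2, "twist": -0.003},
    {"tx": 0.4, "ty": 0.7, "tz": -0.35, "twist": -0.003},
    {"tx": 0.4, "ty": 0.7, "tz": -0.435, "twist": -0.003},
    {"tx": 0.4, "ty": 0.7, "tz": -0.435, "twist": -0.003},
    {"tx": 0.4, "ty": 0.7, "tz": -0.435, "twist": -0.003},
  ],
)

```text
t: 22.62
tool_pos: [0.524, -0.3607, 0.0654]
ee_rot: [[-0.323, 0.946, -0.002], [0.946, 0.323, 0.002], [0.003, -0.001, -1.0]]
force: [-0.6, 0.2, 0.3]
gripper_width: 1.003
finger_force: 0.0
```

>>> move_arm(
  targets=[
    {"tx": 0, "ty": 0, "tz": 0, "twist": 0},
    {"tx": 0, "ty": 0, "tz": 0, "twist": 0},
    {"tx": 0, "ty": 0, "tz": 0, "twist": 0},
    {"tx": 0, "ty": 0, "tz": 0, "twist": 0},
    {"tx": 0, "ty": 0, "tz": 0, "twist": 0},
    {"tx": 0, "ty": 0, "tz": 0, "twist": 0},
    {"tx": 0, "ty": 0, "tz": 0, "twist": 0},
    {"tx": 0, "ty": 0, "tz": 0, "twist": 0},
    {"tx": 0, "ty": 0, "tz": 0, "twist": 0},
  ],
  grip=1,
  grip_force=15,
)

```text
t: 23.37
tool_pos: [0.5243, -0.3627, 0.0666]
ee_rot: [[-0.322, 0.947, -0.0], [0.947, 0.322, 0.0], [0.0, -0.0, -1.0]]
force: [0.6, 1.1, 0.3]
gripper_width: 0.349
finger_force: 0.0
```

>>> move_arm(
  targets=[
    {"tx": 0, "ty": 0, "tz": 0, "twist": 0},
    {"tx": 0, "ty": 0, "tz": 0, "twist": 0},
    {"tx": 0, "ty": 0, "tz": 0, "twist": 0},
    {"tx": 0, "ty": 0, "tz": 0, "twist": 0},
    {"tx": 0, "ty": 0, "tz": 0, "twist": 0},
    {"tx": 0, "ty": 0, "tz": 0, "twist": 0},
    {"tx": 0, "ty": 0, "tz": -0.1, "twist": 0},
    {"tx": 0, "ty": 0, "tz": -0.17, "twist": 0},
    {"tx": 0, "ty": 0, "tz": -0.2, "twist": 0},
    {"tx": 0, "ty": 0, "tz": -0.2, "twist": 0},
  ],
  grip=0,
)

```text
t: 24.2
tool_pos: [0.5229, -0.3612, 0.024]
ee_rot: [[-0.322, 0.947, -0.003], [0.947, 0.322, 0.003], [0.004, -0.002, -1.0]]
force: [-0.5, -0.7, -0.7]
gripper_width: 0.999
finger_force: 0.0
```

>>> move_arm(
  targets=[
    {"tx": 0, "ty": 0, "tz": 0, "twist": 0},
    {"tx": 0, "ty": 0, "tz": 0, "twist": 0},
    {"tx": 0, "ty": 0, "tz": 0, "twist": 0},
    {"tx": 0, "ty": 0, "tz": 0, "twist": 0},
    {"tx": 0, "ty": 0, "tz": 0, "twist": 0},
    {"tx": 0, "ty": 0, "tz": 0, "twist": 0},
    {"tx": 0, "ty": 0, "tz": 0, "twist": 0},
    {"tx": 0, "ty": 0, "tz": 0, "twist": 0},
    {"tx": 0, "ty": 0, "tz": 0, "twist": 0},
  ],
  grip=1,
  grip_force=15,
)

```text
t: 24.95
tool_pos: [0.5244, -0.3626, 0.0266]
ee_rot: [[-0.322, 0.947, 0.0], [0.947, 0.322, -0.0], [-0.0, 0.0, -1.0]]
force: [0.1, -0.2, -1.0]
gripper_width: 0.343
finger_force: 0.0
```

Run:
```python
from h import *
print({k:np.round(v,3) for k,v in sensors.get_state().items()})
p,d=camera("scene");X=cloud("scene",d)
cv2.imwrite("pics/s3.png",cv2.resize(p[115:185,180:280,::-1],None,fx=8,fy=8,interpolation=cv2.INTER_CUBIC))
m=near(X,(.5245,-.3625),.012,.06,.06);print(m.sum(),rect(X[m][:,:2]),np.percentile(X[m][:,2],[5,50,95]))
```

```text
{'t': np.float64(24.95), 'joints': array([-0.791,  0.532,  1.558, -0.   ,  1.051, -1.119]), 'joint_vel': array([-0.   ,  0.001,  0.002, -0.002, -0.   ,  0.   ]), 'tau': array([ 2.0000e-03, -5.4431e+01, -2.8540e+01,  1.8000e-02,  7.6000e-02,
        0.0000e+00]), 'tool_pos': array([ 0.524, -0.363,  0.027]), 'ee_rot': array([[-0.322,  0.947,  0.   ],
       [ 0.947,  0.322, -0.   ],
       [-0.   ,  0.   , -1.   ]]), 'force': array([ 0.07 , -0.246, -1.018]), 'wrist_torque': array([-0.052, -0.156,  0.017]), 'finger_force': np.float64(0.0), 'gripper_width': np.float64(0.343)}
107 (array([ 523.2, -358.8]), array([60.6, 21.2]), 16.2) [0.01476298 0.0300512  0.05449234]
```

View pics/s3.png

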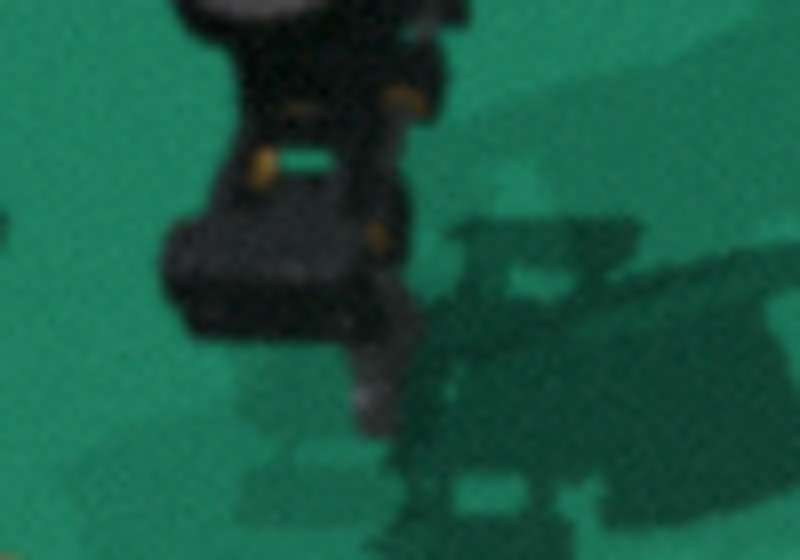

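Run:
```python
from h import *
c=camera_params("scene");print("cam",-c["R"].T@c["t"])
p,d=camera("scene");X=cloud("scene",d)
for v in range(122,172,3):
    print(v,[tuple(int(round(1000*q)) for q in X[v,u]) if d[v,u]>0 else None for u in range(203,236,4)])
```

```text
cam [1.22724045 0.26682366 0.96653989]
122 [(392, -542, -1), (391, -525, 3), (541, -369, 181), (537, -359, 180), (533, -349, 180), (532, -335, 184), (510, -340, 164), (483, -349, 138), (472, -343, 131)]
125 [(408, -531, 2), (399, -522, -2), (544, -370, 172), (538, -361, 170), (531, -353, 166), (533, -337, 173), (513, -340, 155), (493, -343, 137), (478, -341, 124)]
128 [(418, -525, 0), (411, -515, -3), (545, -372, 161), (536, -366, 155), (531, -356, 154), (536, -338, 164), (518, -339, 148), (499, -341, 131), (484, -339, 118)]
131 [(430, -518, -1), (425, -505, -1), (550, -370, 154), (546, -360, 155), (543, -349, 156), (540, -337, 157), (502, -356, 117), (397, -429, 0), (395, -414, 3)]
134 [(444, -509, 0), (441, -494, 3), (557, -367, 151), (429, -472, -1), (424, -459, 0), (550, -332, 156), (526, -338, 133), (412, -420, 3), (405, -410, 0)]
137 [(458, -499, 3), (577, -366, 157), (564, -364, 146), (553, -360, 138), (548, -351, 136), (561, -325, 157), (540, -329, 136), (424, -413, 2), (416, -403, -1)]
140 [(466, -495, -2), (588, -359, 158), (569, -363, 139), (563, -354, 137), (559, -343, 13
[... 953 characters left out ...]
-414, 0), (519, -402, 1), (545, -362, 43), (542, -349, 44), (513, -360, 11), (502, -354, 3)]
161 [(548, -443, 0), (544, -431, 1), (537, -421, -2), (535, -406, 2), (529, -396, -1), (526, -383, 1), (542, -353, 29), (516, -360, 0), (512, -348, 1)]
164 [(559, -435, 1), (555, -424, 1), (550, -412, 1), (545, -401, 0), (541, -389, 0), (540, -374, 5), (544, -354, 18), (527, -354, 0), (525, -340, 3)]
167 [(568, -431, -2), (567, -415, 3), (561, -405, 1), (555, -395, -1), (553, -381, 3), (546, -372, -1), (550, -353, 10), (537, -349, -1), (532, -337, -2)]
170 [(580, -422, 0), (577, -409, 2), (571, -399, 0), (567, -387, 1), (561, -377, -2), (558, -365, 0), (553, -353, 0), (549, -341, 1), (543, -331, -1)]
```

>>> move_arm(
  targets=[
    {"tx": 0, "ty": 0, "tz": 0, "twist": 0},
    {"tx": 0, "ty": 0, "tz": 0, "twist": 0},
    {"tx": 0, "ty": 0, "tz": 0, "twist": 0},
    {"tx": 0, "ty": 0, "tz": 0, "twist": 0},
    {"tx": 0, "ty": 0, "tz": 0, "twist": 0},
    {"tx": 0, "ty": 0, "tz": 0, "twist": 0},
    {"tx": 0, "ty": 0, "tz": 0.2, "twist": 0},
    {"tx": 0, "ty": 0, "tz": 0.4, "twist": 0},
    {"tx": 0, "ty": 0, "tz": 0.5, "twist": 0},
    {"tx": 0, "ty": 0, "tz": 0.5, "twist": 0},
  ],
  grip=0.3,
)

```text
t: 25.88
tool_pos: [0.5273, -0.3654, 0.1333]
ee_rot: [[-0.322, 0.947, 0.007], [0.947, 0.322, -0.007], [-0.009, 0.005, -1.0]]
force: [0.0, -0.3, 0.8]
gripper_width: 0.7
finger_force: 0.0
```

Run:
```python
from h import *
s=sensors.get_state();T=s["tool_pos"];R=s["ee_rot"];print(T,s["gripper_width"])
p,d=camera("scene");X=cloud("scene",d)
m=near(X,T,.055,.5,.13)
q=(X-T)@R*1000   # tool frame
print(m.sum())
for a in range(-110,20,10):
    k=m&(q[...,2]>=a)&(q[...,2]<a+10)
    if k.sum(): print(a,k.sum(),"x",np.round(np.percentile(q[k][:,0],[2,98])),"y",np.round(np.percentile(q[k][:,1],[2,98])))
cv2.imwrite("pics/s4.png",cv2.resize(p[80:180,170:310,::-1],None,fx=5,fy=5,interpolation=cv2.INTER_CUBIC))
m=near(X,(.5245,-.3625),.012,.055,.06);print(m.sum(),rect(X[m][:,:2]))
```

```text
[ 0.52726629 -0.36540152  0.13326905] 0.6998009123513005
4655
-110 181 x [-26.  36.] y [-80.  87.]
-100 125 x [-30.  36.] y [-80.  88.]
-90 16 x [-26.  30.] y [-40.  86.]
-80 4 x [3. 7.] y [-41. -36.]
-70 8 x [-0. 12.] y [-40. -30.]
-60 20 x [-6. 13.] y [-43.  47.]
-50 30 x [-8. 13.] y [-43.  47.]
-40 29 x [-8. 13.] y [-41.  47.]
-30 14 x [-5. 12.] y [-42.  44.]
142 (array([ 522.6, -363.6]), array([62.6, 16.2]), 16.4)
```

View pics/s4.png

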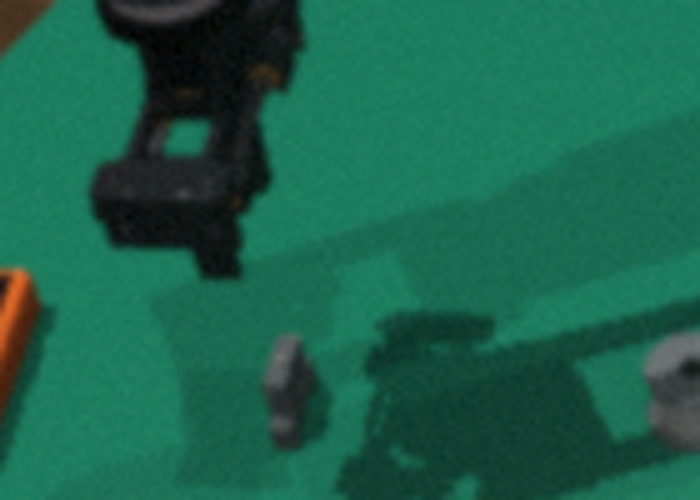

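>>> move_arm(
  targets=[
    {"tx": 0, "ty": 0, "tz": 0, "twist": -0.003},
    {"tx": 0, "ty": 0, "tz": 0, "twist": -0.003},
    {"tx": 0, "ty": 0, "tz": 0, "twist": -0.003},
    {"tx": 0, "ty": 0, "tz": -0.2, "twist": -0.003},
    {"tx": 0, "ty": 0, "tz": -0.35, "twist": -0.003},
    {"tx": 0, "ty": 0, "tz": -0.45, "twist": -0.003},
    {"tx": 0, "ty": 0, "tz": -0.53, "twist": -0.003},
    {"tx": 0, "ty": 0, "tz": -0.578, "twist": -0.003},
    {"tx": 0, "ty": 0, "tz": -0.578, "twist": -0.003},
    {"tx": 0, "ty": 0, "tz": -0.578, "twist": -0.003},
  ],
  grip=0,
)

```text
t: 26.77
tool_pos: [0.5239, -0.3623, 0.0103]
ee_rot: [[-0.313, 0.95, -0.001], [0.95, 0.313, 0.001], [0.002, -0.001, -1.0]]
force: [-0.4, -1.1, 0.4]
gripper_width: 1.004
finger_force: 0.0
```

>>> move_arm(
  targets=[
    {"tx": 0, "ty": 0, "tz": 0, "twist": 0},
    {"tx": 0, "ty": 0, "tz": 0, "twist": 0},
    {"tx": 0, "ty": 0, "tz": 0, "twist": 0},
    {"tx": 0, "ty": 0, "tz": 0, "twist": 0},
    {"tx": 0, "ty": 0, "tz": 0, "twist": 0},
    {"tx": 0, "ty": 0, "tz": 0, "twist": 0},
    {"tx": 0, "ty": 0, "tz": 0, "twist": 0},
    {"tx": 0, "ty": 0, "tz": 0, "twist": 0},
    {"tx": 0, "ty": 0, "tz": 0, "twist": 0},
  ],
  grip=1,
  grip_force=15,
)

```text
t: 27.52
tool_pos: [0.5244, -0.3627, 0.0112]
ee_rot: [[-0.313, 0.95, 0.0], [0.95, 0.313, -0.0], [-0.0, 0.0, -1.0]]
force: [-0.2, 0.3, 2.7]
gripper_width: 0.498
finger_force: 15.0
```

>>> move_arm(
  targets=[
    {"tx": 0, "ty": 0, "tz": 0.2, "twist": 0},
    {"tx": 0, "ty": 0, "tz": 0.4, "twist": 0},
    {"tx": 0.32, "ty": 0.88, "tz": 0.7, "twist": -0.069},
    {"tx": 0.32, "ty": 0.88, "tz": 0.7, "twist": -0.069},
    {"tx": 0.32, "ty": 0.88, "tz": 0.7, "twist": -0.069},
    {"tx": 0.32, "ty": 0.88, "tz": 0.7, "twist": -0.069},
    {"tx": 0.32, "ty": 0.88, "tz": 0.7, "twist": -0.069},
    {"tx": 0.32, "ty": 0.88, "tz": 0.7, "twist": -0.069},
    {"tx": 0.32, "ty": 0.88, "tz": 0.7, "twist": -0.069},
    {"tx": 0.32, "ty": 0.88, "tz": 0.7, "twist": -0.069},
  ],
)

```text
t: 28.35
tool_pos: [0.588, -0.1868, 0.1506]
ee_rot: [[-0.102, 0.995, -0.001], [0.995, 0.102, -0.0], [-0.0, -0.001, -1.0]]
force: [-0.0, -0.4, -1.0]
gripper_width: 0.492
finger_force: 15.0
```

>>> move_arm(
  targets=[
    {"tx": 0.325, "ty": 0.877, "tz": 0, "twist": -0.0685},
    {"tx": 0.325, "ty": 0.877, "tz": 0, "twist": -0.0685},
    {"tx": 0.325, "ty": 0.877, "tz": 0, "twist": -0.0685},
    {"tx": 0.325, "ty": 0.877, "tz": 0, "twist": -0.0685},
    {"tx": 0.325, "ty": 0.877, "tz": 0, "twist": -0.0685},
    {"tx": 0.325, "ty": 0.877, "tz": 0, "twist": -0.0685},
    {"tx": 0.325, "ty": 0.877, "tz": 0, "twist": -0.0685},
    {"tx": 0.325, "ty": 0.877, "tz": 0, "twist": -0.0685},
    {"tx": 0.325, "ty": 0.877, "tz": 0, "twist": -0.0685},
  ],
)

```text
t: 29.1
tool_pos: [0.6528, -0.0136, 0.1505]
ee_rot: [[0.116, 0.993, -0.001], [0.993, -0.116, -0.0], [-0.0, -0.001, -1.0]]
force: [0.5, 0.0, -0.2]
gripper_width: 0.499
finger_force: 15.0
```

>>> move_arm(
  targets=[
    {"tx": 0, "ty": 0, "tz": -0.1, "twist": 0},
    {"tx": 0, "ty": 0, "tz": -0.25, "twist": 0},
    {"tx": 0, "ty": 0, "tz": -0.25, "twist": 0},
    {"tx": 0, "ty": 0, "tz": -0.25, "twist": 0},
    {"tx": 0, "ty": 0, "tz": -0.25, "twist": 0},
  ],
)

```text
t: 29.52
tool_pos: [0.6537, -0.0124, 0.102]
ee_rot: [[0.115, 0.993, 0.001], [0.993, -0.115, -0.0], [-0.0, 0.001, -1.0]]
force: [0.4, 0.1, 0.6]
gripper_width: 0.5
finger_force: 15.0
```

>>> move_arm(
  targets=[
    {"tx": 0, "ty": 0, "tz": -0.1, "twist": 0},
    {"tx": 0, "ty": 0, "tz": -0.16, "twist": 0},
    {"tx": 0, "ty": 0, "tz": -0.22, "twist": 0},
    {"tx": 0, "ty": 0, "tz": -0.28, "twist": 0},
    {"tx": 0, "ty": 0, "tz": -0.33, "twist": 0},
    {"tx": 0, "ty": 0, "tz": -0.36, "twist": 0},
    {"tx": 0, "ty": 0, "tz": -0.38, "twist": 0},
    {"tx": 0, "ty": 0, "tz": -0.39, "twist": 0},
    {"tx": 0, "ty": 0, "tz": -0.39, "twist": 0},
    {"tx": 0, "ty": 0, "tz": -0.39, "twist": 0},
  ],
)

```text
t: 30.35
tool_pos: [0.6538, -0.0113, 0.0235]
ee_rot: [[0.113, 0.994, 0.001], [0.994, -0.113, -0.0], [-0.0, 0.001, -1.0]]
force: [-0.4, -0.5, -0.9]
gripper_width: 0.502
finger_force: 15.0
```

>>> move_arm(
  targets=[
    {"tx": 0, "ty": 0, "tz": 0, "twist": 0},
    {"tx": 0, "ty": 0, "tz": 0, "twist": 0},
    {"tx": 0, "ty": 0, "tz": 0, "twist": 0},
    {"tx": 0, "ty": 0, "tz": 0, "twist": 0},
    {"tx": 0, "ty": 0, "tz": 0, "twist": 0},
    {"tx": 0, "ty": 0, "tz": 0.1, "twist": 0},
    {"tx": 0, "ty": 0, "tz": 0.3, "twist": 0},
    {"tx": 0, "ty": 0, "tz": 0.5, "twist": 0},
    {"tx": 0, "ty": 0, "tz": 0.7, "twist": 0},
    {"tx": 0, "ty": 0, "tz": 0.7, "twist": 0},
  ],
  grip=0,
)

```text
t: 31.18
tool_pos: [0.6586, -0.0121, 0.1733]
ee_rot: [[0.113, 0.993, 0.015], [0.994, -0.113, -0.003], [-0.001, 0.015, -1.0]]
force: [1.2, 0.3, 1.6]
gripper_width: 1.001
finger_force: 0.0
```

>>> move_arm(
  targets=[
    {"tx": -0.6, "ty": -0.9, "tz": 0.2, "twist": 0},
    {"tx": -0.6, "ty": -0.9, "tz": 0.2, "twist": 0},
    {"tx": -0.6, "ty": -0.9, "tz": 0.2, "twist": 0},
    {"tx": -0.6, "ty": -0.9, "tz": 0.2, "twist": 0},
    {"tx": -0.6, "ty": -0.9, "tz": 0.2, "twist": 0},
    {"tx": -0.6, "ty": -0.9, "tz": 0.2, "twist": 0},
    {"tx": -0.6, "ty": -0.9, "tz": 0.2, "twist": 0},
    {"tx": -0.6, "ty": -0.9, "tz": 0.2, "twist": 0},
  ],
)

```text
t: 31.85
tool_pos: [0.5335, -0.1914, 0.2031]
ee_rot: [[0.115, 0.993, 0.001], [0.993, -0.115, 0.0], [0.0, 0.001, -1.0]]
force: [-0.2, 0.3, -0.2]
gripper_width: 1.003
finger_force: 0.0
```

Run:
```python
from row import *
p,d=camera("top")
q,_=camera("scene")
cv2.imwrite("pics/f.png",np.hstack([cv2.resize(p[135:285,210:410,::-1],(400,300)),cv2.resize(q[180:285,260:400,::-1],(400,300))]))
import row
for n in("top","scene"):
    p,d=camera(n);X=cloud(n,d);w=X[...,:2]*1e3-S;s=-(w@e);l=w@n_ if 0 else w@row.n
    m=(X[...,2]>.045)&(X[...,2]<.07)&(s>161)&(s<190)&(abs(l)<40)
    print(n,m.sum(),"z",np.round(np.percentile(X[m][:,2],[50,95])*1e3,1),"s",np.round(np.percentile(s[m],[1,50,99]),1),"l",np.round(np.percentile(l[m],[1,50,99]),1),rect(X[m][:,:2]))
chk("top",140.5,"relay",19);chk("top",107.7,"timer",13);chk("top",66.5,"ctrl",28)
```

```text
top 118 z [58.6 62.1] s [163.5 170.4 177.1] l [-21.6  -1.3  22.3] (array([654.7, -11.6]), array([45.9, 13.9]), -6.5)
scene 93 z [60.2 62.9] s [163.4 170.  177.9] l [-20.    5.6  22.9] (array([654.5, -12. ]), array([43.8, 14.6]), -5.9)
relay top 293 z 71.5 s [122.6 140.3 157.8] x [-21.8  -0.4  22.3] (array([657.4,  18.3]), array([46.5, 36. ]), -6.6)
 tilt deg [-0.   0.2]
timer top 185 z 71.0 s [ 96.6 107.9 118.8] x [-21.9  -1.4  22.2] (array([660.6,  50.8]), array([44.5, 22.8]), -6.3)
 tilt deg [0.9 0.1]
ctrl top 445 z 71.3 s [39.5 66.3 92.5] x [-22.5  -0.8  21.8] (array([665.1,  92.3]), array([54.4, 46.2]), 83.0)
 tilt deg [ 0.7 -0.5]
```

View pics/f.png

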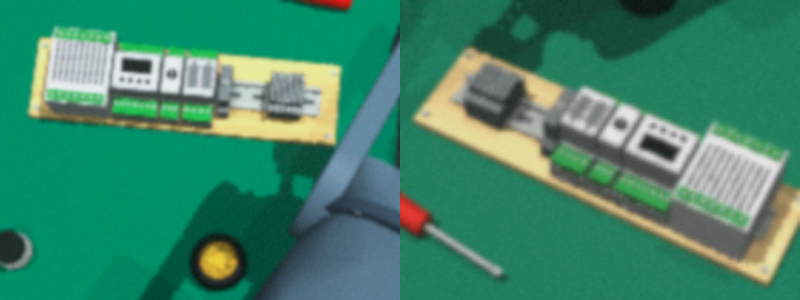

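The row runs supply unit, controller, timer, relay module, end bracket. All four parts are seated and square, and the gaps are about 3.5 to 5 mm. The arm is clear of everything.

```bash
python3 -c "
from bench import robot;print(robot.job_done())"
```

```text
the job is handed in; nothing more can be done
None
```

The job is handed in: controller, timer, relay module and end bracket sit on the rail in that order from the supply unit, measured as seated and square with gaps of about 3.5 to 5 mm and the bystanders not touched; the bracket needed a third grasp because the real fingertips end about 22 mm short of the reported TCP.

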